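# Send the short frosted bottle through the one-way gate of the refill lane

### The job

Pick the short frosted bottle from the bottles on the front board, stand it upright in the open mouth of the refill lane, and slide it along the lane floor through the sprung one-way flap until the flap has snapped fully shut behind it. Leave it standing upright and free in the closed end of the lane, and do not disturb the other bottles or the tub of screws.

Things in the scene. Friction and masses are not known exactly. Their poses are not given: they have to be found in the camera images.
- frosted_bottle_mid (a point): the bottle to send: short white frosted bottle with a small spray head, upright, loose, 0.11 kg; the shortest and widest of the three bottles. 100 tall; body 52 in diameter up to about 60 above the foot, then a narrower neck and cap. This point: on its axis, half-way up (50 above the foot); z is its axis. Gripped 50 to 55 above the foot, the fingertips pass over the lane
- tall_bottle: bystander: white bottle with a clear cap, 49 in diameter, 162 tall, standing upright, loose; origin at the centre of its foot
- slim_bottle: bystander: slim pump bottle, 33 in diameter, 138 tall, standing upright, loose; origin at the centre of its foot
- screw_tub: bystander: clear round tub of screws, 88 in diameter, 61 tall, loose, on the rear board; origin at the centre of its foot
- gate (a point): middle of the gate line of the refill lane, on its floor. The lane is a straight open-topped channel fixed on the cradle: plywood floor 6 thick, aluminium side walls 60 apart inside, 24 high above the floor. x runs along the lane from the open mouth to the closed end, y across, z up. Floor begins at x = -105 (walls flare out there); end stop at x = +119. Nothing is over 34 above the boards
- lane_mouth (a point): point on the lane floor on its centre line, 55 before the gate line: a bottle stood here is in the mouth, clear of the shut flap. Axes as gate. Behind the front board stand two fixed oak posts, 190 high (x 490 to 555, y 40 to 95 from the robot's base) and 240 high (same x, y 430 to 485)
- lane_store (a point): point on the lane floor on its centre line, 85 past the gate line, in the closed end: a bottle stood here is clear of the flap's swing (from about 62 past the gate on) and 8 short of the end stop. Axes as gate
- flap (a joint): the sprung flap: steel leaf 3 thick, its top 23 above the floor, hinged on an upright pin in the wall at gate y = -33, reaching 45 across the lane from the pin. 0 = shut, straight across; grows to 1.45 rad as it swings towards the closed end, the only way it opens. A light spring (about 0.3 N at the leaf's edge when shut, 0.7 N wide open) shuts it to 0 once nothing holds it
Things that resemble listed ones, but are neither listed nor needed, are in the scene too. What is shaped like the part that bears frosted_bottle_mid but green is not meant.

How it is judged:
By the outcome, as a careful person would: the job done as asked, in the order asked, and still so for the second after the job is handed in, with the robot touching nothing.
It also fails if it takes over 45 s, if anything falls off the work surface, if the arm or the gripper's body presses on something with over 40 N, if the wrist force passes 120 N, or if a joint passes its speed limit or range.

### The arm

A 6-joint arm with a two-finger parallel gripper is mounted at the origin on a cart in front of the work surface, level with it; the furniture and walls round the work are solid. World frame = base frame: x ahead of the robot, y to its left, z up, the work surface at z = 0. Lengths are in m, angles in degrees, forces in N, time in s.
With the tool pointing down it reaches from about 0.3 to 0.75 m from the base axis. Payload 8.5 kg.
Tool frame: the origin (TCP) lies on the centre line of the jaws, within the pads' length; the fingertips stand env.tcp_to_tips ahead of it and the grasp point (between the pads) lies 8 mm behind it (env.tcp_to_tips is the distance from the TCP to the fingertips, in m); z points along the fingers, y is the direction in which the jaws open and shut (so a half turn about z gives the same grasp; the last joint's range is limited). The gripper opens to 85 mm and grips with 20 to 120 N. Pads are 22 mm wide; open, the fingers measure 114 mm over their backs; the gripper's body (76 mm by 85 mm) begins 54 mm behind the grasp point. The pads swing forward as they close: fully open they stand 13 mm farther back than shut.
Start: joints at [-12.336, 21.807, 74.336, -0, 83.858, -12.336], TCP at [0.55, 0, 0.242] pointing down, gripper open.
Joint ranges: [-178.18, 178.18], [-50.72, 133.34], [12.68, 142.11], [-81.47, 261.47], [9.98, 163.14], [-165.26, 165.26]. Speed limits (degrees/s): [136.94, 136.94, 180, 180, 180, 180].

### API

Orientations are given as a 3x3 rotation matrix whose columns are the frame's x, y, z axes.
In Python, from rig import env gives the robot as it stands. The module is installed in compiled form; this text tells all that it offers.
- The arm moves only by the tool carry_out, never from a script. Its argument "rows" is a list of rows, each an object of numbers: "tx", "ty", "tz": the shift along the tool's x, y, z in cm; "yaw": the turn about the tool's z in rad. In form: [{"tx": .., "ty": .., "tz": .., "yaw": ..}, ...]. A call has 1 to 12 rows; each row shifts and turns the pose as measured when the row begins, along the tool's axes as they then stand; what a row does not reach is not made up. A row lasts 1/10 s, in which the tool goes at most 50 mm and 8.59 degrees, less where a joint would pass 70% of its speed; a pose out of reach is approached as far as the arm can. A call is refused whole if a number of a shift passes 5 or a number of a turn 0.15, either way. A call with a gripper value outside its range is refused whole. "jaw" is the closure, from -1 (fully open) to 1 (shut), set as the call begins (left out, the last holds). The fingers move at their own pace and stop on an object; "squeeze" is the grip in N (left out, the last holds). Time passes only in rows, so rows that do not move let the fingers close. It gives the time, the measured TCP pose, the force and the opening at its end, in the units of the state.
- env.observe(): the state, without advancing time (a new reading comes with each control period).
- env.get_image(name): name is "scene" or "side" or "wrist"; returns the picture (384x512x3 uint8, red, green, blue); there is no depth.
- env.camera_params(name): a dict with "vertical_fov" (degrees; the focal length in pixels is half the picture's height over the tangent of half this angle, whatever the lens; pixels are square), "cx", "cy" (the principal point, pixels), "view" (4x4, takes a point from world to camera coordinates). Camera axes: x right, y up, looking along -z (the intrinsics and any distortion apply to the point x, -y, -z); pixel columns grow to the right and rows downward; lengths in m; the calibration is good to about 2 mm. The wrist camera is an equidistant fisheye: a pixel r from the principal point sees the ray r / f radians off the axis. A picture is of the moment at which its call begins: read the wrist's pose just before it. camera_params takes no time and is no camera call; for the wrist camera it gives the pose at the moment of the call.
- env.close_job(): hands the job in, once; it reports no verdict.
The state is a dict: "time_s": time; "q": joint angles; "qvel": joint speeds; "joint_efforts": joint torques, N m; "position": TCP position; "tool_rot": TCP orientation; "ft_force": force on the tool from outside, world axes, zero at the start; "wrist_torque": the same for the moment, N m; "grip_width": finger opening in m.
Only numpy, scipy, OpenCV 4.12 (cv2) and the standard library are available. Lean on these libraries where they do the work, as an engineer would, in place of code of your own. Each camera call takes 0.05 s, during which the arm holds its last target. There are 200 camera calls.

## Working session

There is one attempt and no reset: what is moved stays moved. The work goes in short steps, Python scripts to look and compute and a tool call to move; the robot and the scene stay as the last step left them, time stands still between calls to the robot, and variables do not carry over. Pictures are saved under pics/ and viewed, about 8 in all and at most 12, crops included, and the job is handed in when it is done.

Besides the shell and the picture viewer there is one more tool, called after "Call:" as a command line: name --argument value ..., lists and objects as JSON in quotes. carry_out: Moves the arm, as the interface text tells. Its arguments: {"type":"object","properties":{"rows":{"type":"array","items":{"type":"object","properties":{"tx":{"type":"number"},"ty":{"type":"number"},"tz":{"type":"number"},"yaw":{"type":"number"}}}},"jaw":{"type":"number"},"squeeze":{"type":"number"}},"required":["rows"]}

```bash
mkdir -p pics
cat > h.py <<'E'
import numpy as np, cv2
from rig import env
def ray(cp,u,v,fish=False,h=384):
    f=h/2/np.tan(np.radians(cp["vertical_fov"])/2)
    x,y=u-cp["cx"],v-cp["cy"]
    if fish:
        r=np.hypot(x,y); t=r/f; s=np.sin(t)/max(r,1e-9); d=np.array([x*s,-y*s,-np.cos(t)])
    else: d=np.array([x/f,-y/f,-1.])
    V=np.array(cp["view"]); R=V[:3,:3]; o=-R.T@V[:3,3]; d=R.T@d
    return o,d/np.linalg.norm(d)
def plane(cp,u,v,z,fish=False):
    o,d=ray(cp,u,v,fish); return o+d*(z-o[2])/d[2]
def proj(cp,p,fish=False,h=384):
    f=h/2/np.tan(np.radians(cp["vertical_fov"])/2)
    V=np.array(cp["view"]); c=V[:3,:3]@np.array(p)+V[:3,3]; x,y,z=c[0],-c[1],-c[2]
    if fish:
        r=np.hypot(x,y); t=np.arctan2(r,z); return cp["cx"]+f*t*x/r, cp["cy"]+f*t*y/r
    return cp["cx"]+f*x/z, cp["cy"]+f*y/z
def snap(n,fn):
    cp=env.camera_params(n); im=env.get_image(n); cv2.imwrite(f"pics/{fn}.png",im[:,:,::-1]); return cp,im
E
python3 - <<'E'
from h import *
import pickle
d={}
ims=[]
for n in("scene","side","wrist"):
    cp,im=snap(n,n+"0"); d[n]=cp; ims.append(im)
    V=np.array(cp["view"]); print(n,cp["vertical_fov"],cp["cx"],cp["cy"],-V[:3,:3].T@V[:3,3],-V[2,:3])
pickle.dump(d,open("cp0.pkl","wb"))
print(env.tcp_to_tips,env.observe())
E
```

```text
scene 48.28270667194882 251.1358640761547 198.19535701024586 [-0.20661133 -0.58861774  0.79988746] [ 0.59713036  0.54808516 -0.58569445]
side 54.599863296615474 255.2272968573872 196.82668618205872 [0.52312282 0.97699686 0.56037632] [-0.01591443 -0.87183539 -0.48954038]
wrist 65.70646984690485 254.77007237209426 195.96398733608436 [0.54985279 0.07944244 0.373439  ] [-0.00205983 -0.31007281 -0.95071058]
0.011 {'time_s': 0.15, 'q': array([-1.23375773e+01,  2.18333076e+01,  7.43702014e+01,  5.19196242e-04,
        8.38578698e+01, -1.23362854e+01]), 'qvel': array([-0.03869418,  0.06424496, -0.08470216, -0.07349435,  0.00061297,
       -0.06557885]), 'joint_efforts': array([ 1.94521621e-03, -4.48624384e+01, -2.31344014e+01, -1.86937300e-04,
        3.77541786e-03, -1.65174959e-05]), 'position': array([5.49805884e-01, 2.51558834e-05, 2.41869442e-01]), 'tool_rot': array([[ 2.36461888e-05,  9.99999454e-01, -1.04459616e-03],
       [ 9.99999971e-01, -2.33979012e-05,  2.37699219e-04],
       [ 2.37674648e-04, -1.04460175e-03, -9.99999426e-01]]), 'ft_force': array([ 0.60927186,  1.14844402, -0.25956538]), 'wrist_torque': array([-0.01893689,  0.01176025, -0.0301803 ]), 'grip_width': 0.08556151928116598}
```

View pics/scene0.png

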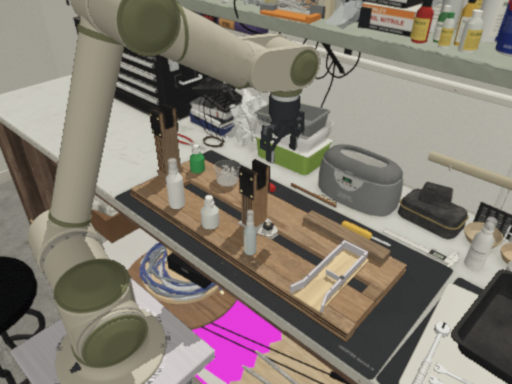

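View pics/side0.png

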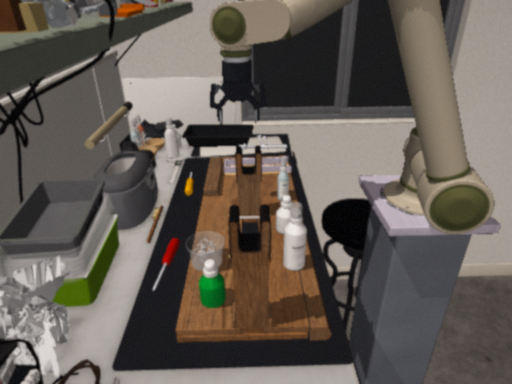

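View pics/wrist0.png

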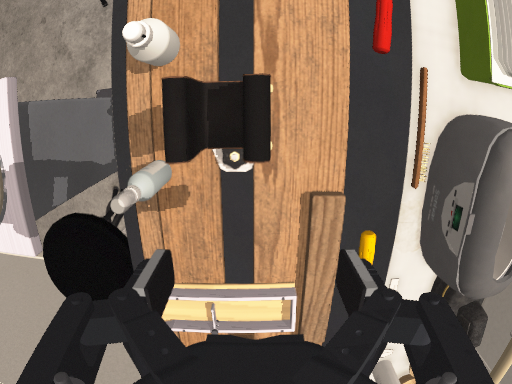

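Candidates for the bottle, in scene pixels:
- White short bottle at (209,213). It fits: shortest and widest of the three white bottles on the front board.
- Tall bottle at (175,187).
- Slim bottle at (250,235).
- Green lookalike at (197,161), which is excluded.
- White bottle on the far bench at (480,245), not on the board.

The lane is near (335,270) in the scene view and (230,310) in the wrist view. I'll confirm in an enlarged crop.

Run:
```python
import cv2,numpy as np
a=cv2.imread("pics/scene0.png")[160:325,150:400]; a=cv2.resize(a,None,fx=3.2,fy=3.2,interpolation=cv2.INTER_CUBIC)[:, :800]
cv2.imwrite("pics/crop1.png",a)
a=cv2.imread("pics/wrist0.png")[270:350,140:320]; a=cv2.resize(a,None,fx=4.4,fy=4.4,interpolation=cv2.INTER_CUBIC)
cv2.imwrite("pics/crop2.png",a)
```

```text
(no output)
```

View pics/crop1.png

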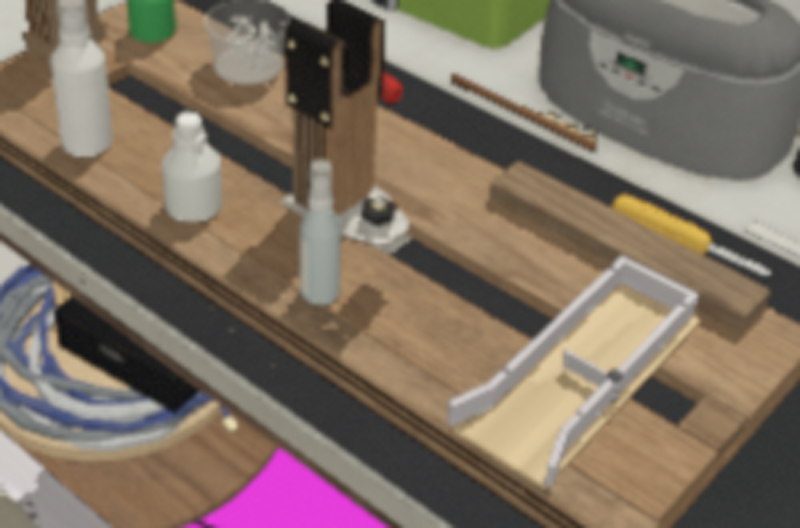

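View pics/crop2.png

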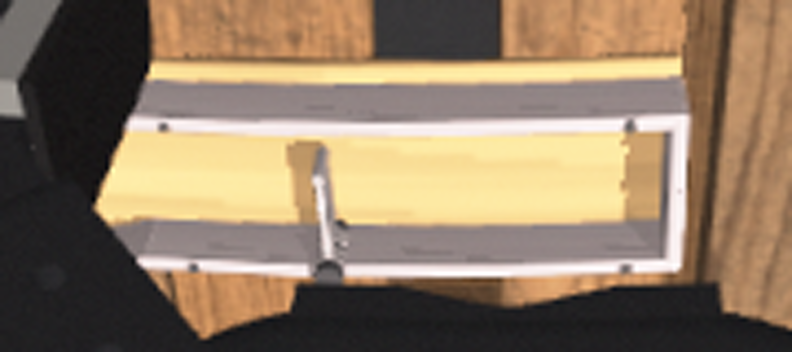

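The crops confirm the short frosted bottle at scene (209,213), cap tip at (208,198). They also show the lane with its flared mouth towards the robot, the flap hinge on the -y side, and the end stop at +x. Next I triangulate.

```bash
cat >> h.py <<'E'
def tri(rs):
    A=np.zeros((3,3));b=np.zeros(3)
    for o,d in rs:
        P=np.eye(3)-np.outer(d,d); A+=P; b+=P@o
    p=np.linalg.solve(A,b); return p,[float(np.linalg.norm((np.eye(3)-np.outer(d,d))@(p-o))*1000) for o,d in rs]
E
python3 - <<'E'
from h import *
import pickle
np.set_printoptions(precision=4,suppress=True)
d=pickle.load(open("cp0.pkl","rb"))
S=lambda x,y:ray(d["scene"],150+x/3.2,160+y/3.2)
W=lambda x,y:ray(d["wrist"],140+x/4.4,270+y/4.4,True)
for n,s,w in[("end+y",(622,258),(688,115)),("end-y",(697,295),(684,270)),("pin",(616,375),(328,268))]:
    p,e=tri([S(*s),W(*w)]); print(n,p,e)
# frosted bottle masks
for n,(x0,y0,x1,y1) in {"scene":(196,190,224,235),"side":(274,190,294,240),"wrist":(118,10,185,75)}.items():
    im=cv2.imread(f"pics/{n}0.png"); hsv=cv2.cvtColor(im,cv2.COLOR_BGR2HSV)
    m=((hsv[...,1]<60)&(hsv[...,2]>110)).astype(np.uint8); r=m[y0:y1,x0:x1]
    ys,xs=np.nonzero(r); print(n,[(int(y+y0),int(xs[ys==y].min()+x0),int(xs[ys==y].max()+x0)) for y in np.unique(ys)][::3])
E
```

```text
end+y [ 0.6088 -0.1845  0.0286] [0.5502051486286071, 0.5502051486285288]
end-y [ 0.612  -0.2549  0.0294] [1.3436902079240962, 1.343690207924014]
pin [ 0.487  -0.2554  0.0306] [0.9870120121901449, 0.987012012190136]
scene [(194, 208, 208), (197, 205, 212), (200, 204, 213), (203, 204, 214), (206, 203, 216), (209, 201, 218), (212, 201, 218), (215, 201, 218), (218, 201, 218), (221, 201, 218), (224, 201, 218), (227, 203, 216)]
side [(190, 277, 288), (193, 278, 287), (196, 277, 290), (199, 278, 290), (202, 281, 291), (205, 280, 293), (208, 279, 293), (211, 276, 293), (214, 276, 293), (217, 276, 293), (220, 276, 293), (223, 276, 293), (226, 276, 293), (229, 277, 293), (232, 280, 293), (235, 284, 293), (238, 284, 293)]
wrist [(18, 147, 154), (21, 131, 161), (24, 126, 165), (27, 124, 168), (30, 122, 172), (33, 122, 175), (36, 123, 177), (39, 125, 178), (42, 127, 179), (45, 127, 179), (48, 128, 178), (51, 129, 178), (54, 131, 176), (57, 134, 174), (60, 139, 171), (63, 148, 167)]
```

Run:
```python
from h import *
import pickle
np.set_printoptions(precision=4,suppress=True)
d=pickle.load(open("cp0.pkl","rb"))
def vint(a,b):
    (o1,d1),(o2,d2)=a,b
    t=np.linalg.solve(np.c_[d1[:2],-d2[:2]],o2[:2]-o1[:2]); return o1[:2]+t[0]*d1[:2]
s,w=d["scene"],d["side"]
print("frost",vint(ray(s,209.5,215),ray(w,284.5,215)), "foot rows z0:",plane(s,209.5,229,0.0))
print("tall",vint(ray(s,176,190),ray(w,294.5,245)))
print("slim",vint(ray(s,250,243),ray(w,284,185)))
p=vint(ray(s,209.5,215),ray(w,284.5,215))
for z in(0,.05,.1): print(z,proj(s,[*p,z]),proj(w,[*p,z]),proj(d["wrist"],[*p,z],True))
```

```text
frost [0.433  0.1622] foot rows z0: [0.4146 0.1446 0.    ]
tall [0.4231 0.2979]
slim [ 0.4182 -0.0119]
0 (np.float64(210.06185997241587), np.float64(223.4236825253249)) (np.float64(284.01106525207877), np.float64(230.04679686775168)) (np.float64(163.1977418856651), np.float64(42.15829526528))
0.05 (np.float64(209.1624294250274), np.float64(209.93897502391187)) (np.float64(284.5315681080401), np.float64(214.0285024510998)) (np.float64(150.1062108565683), np.float64(34.33909730541856))
0.1 (np.float64(208.21922307987575), np.float64(195.7979591169287)) (np.float64(285.07925954384575), np.float64(197.17348894303638)) (np.float64(133.01380965134626), np.float64(24.39431635975211))
```

Call:
carry_out --rows '[{"tx": 2.7,"ty": -1.95},{"tx": 2.7,"ty": -1.95},{"tx": 2.7,"ty": -1.95},{"tx": 2.7,"ty": -1.95},{"tx": 2.7,"ty": -1.95},{"tx": 2.7,"ty": -1.95},{}]' --jaw -1 --squeeze 30

```text
validation failed for argument at $.ro...
```

Run:
```python
from h import *
np.set_printoptions(precision=4,suppress=True)
o=env.observe(); cp,im=snap("wrist","w1"); print(o["position"],o["tool_rot"],o["time_s"])
import pickle; pickle.dump(cp,open("cpw1.pkl","wb"))
for z in(0,.05,.1): print(proj(cp,[.433,.162,z],True))
```

```text
[0.5498 0.     0.2419] [[ 0.      1.     -0.001 ]
 [ 1.     -0.      0.0002]
 [ 0.0002 -0.001  -1.    ]] 0.15
(np.float64(163.10726264260603), np.float64(42.30168925910721))
(np.float64(150.0142774139804), np.float64(34.50525280537727))
(np.float64(132.9205276645363), np.float64(24.590050022887397))
```

View pics/w1.png

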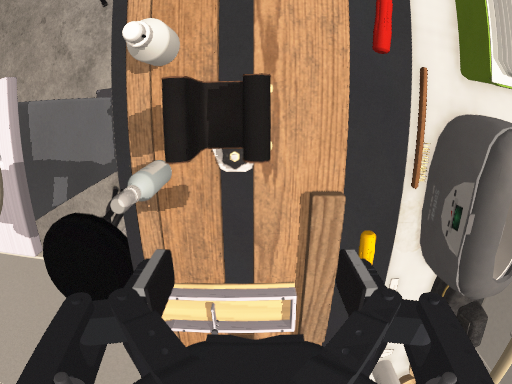

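The call was refused because of the empty row, so the arm did not move and the view is unchanged. I'll resend it with full rows.

Call:
carry_out --rows '[{"tx": 2.7,"ty": -1.95,"tz": 0,"yaw": 0},{"tx": 2.7,"ty": -1.95,"tz": 0,"yaw": 0},{"tx": 2.7,"ty": -1.95,"tz": 0,"yaw": 0},{"tx": 2.7,"ty": -1.95,"tz": 0,"yaw": 0},{"tx": 2.7,"ty": -1.95,"tz": 0,"yaw": 0},{"tx": 2.7,"ty": -1.95,"tz": 0,"yaw": 0},{"tx": 0,"ty": 0,"tz": 0,"yaw": 0}]' --jaw -1 --squeeze 30

```text
time_s: 0.9
position: [0.4282, 0.1667, 0.2404]
tool_rot: [[0.003, 1.0, -0.004], [1.0, -0.003, 0.001], [0.001, -0.004, -1.0]]
ft_force: [-0.5, -0.3, -0.1]
grip_width: 0.0856
```

Run:
```python
from h import *
np.set_printoptions(precision=4,suppress=True)
o=env.observe(); cp,im=snap("wrist","w2"); print(o["position"],o["tool_rot"],o["time_s"])
import pickle; pickle.dump(cp,open("cpw2.pkl","wb"))
for z in(0,.05,.1): print(proj(cp,[.433,.162,z],True))
```

```text
[0.4282 0.1667 0.2404] [[ 0.0031  1.     -0.0037]
 [ 1.     -0.0031  0.0006]
 [ 0.0006 -0.0037 -1.    ]] 0.9
(np.float64(259.5904145869033), np.float64(168.37110361071856))
(np.float64(260.0728409591641), np.float64(178.21109630221613))
(np.float64(260.7120661336797), np.float64(191.39365057712934))
```

View pics/w2.png

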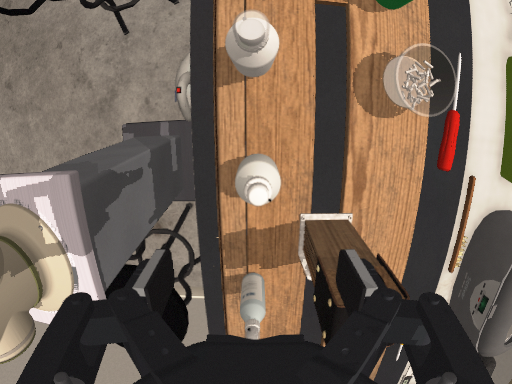

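Wrist view: frosted bottle body centred near (258,180), cap near (258,190). Tall bottle at (252,45), slim bottle at (253,300), tub at (420,80). I'll refine the centre with a mask.

Run:
```python
from h import *
import pickle
cp=pickle.load(open("cpw2.pkl","rb"))
im=cv2.imread("pics/w2.png"); hsv=cv2.cvtColor(im,cv2.COLOR_BGR2HSV)
m=((hsv[...,1]<60)&(hsv[...,2]>110)).astype(np.uint8); m[:140]=0;m[225:]=0;m[:,:225]=0;m[:,:][:,292:]=0
c=max(cv2.findContours(m,0,1)[0],key=cv2.contourArea); print(cv2.boundingRect(c),cv2.minEnclosingCircle(c))
x,y,w,h=cv2.boundingRect(c)
# silhouette predicted for bottle at guess
def sil(px,py):
    a=np.linspace(0,2*np.pi,60); P=[]
    for z in np.r_[np.linspace(0,.055,8)]: P+= [proj(cp,[px+.026*np.cos(t),py+.026*np.sin(t),z],True) for t in a]
    P=np.array(P); return P.min(0),P.max(0)
for g in[(.433,.162),(.431,.162),(.431,.164),(.431,.16)]: print(g,*sil(*g))
```

```text
(235, 154, 46, 52) ((258.0, 179.43136596679688), 25.744115829467773)
(0.433, 0.162) [236.59032456 148.34102498] [283.62917068 201.63075499]
(0.431, 0.162) [234.78337376 148.341665  ] [281.82978276 201.63231054]
(0.431, 0.164) [234.74611218 146.78028608] [281.87015291 199.95530772]
(0.431, 0.16) [234.82097457 149.90048981] [281.78892469 203.3027747 ]
```

Call:
carry_out --rows '[{"tx": -0.97,"ty": 0.28,"tz": 2,"yaw": 0},{"tx": 0,"ty": 0,"tz": 4,"yaw": 0},{"tx": 0,"ty": 0,"tz": 4,"yaw": 0},{"tx": 0,"ty": 0,"tz": 1,"yaw": 0},{"tx": 0,"ty": 0,"tz": 0,"yaw": 0}]'

```text
time_s: 1.45
position: [0.4355, 0.1529, 0.1275]
tool_rot: [[0.006, 1.0, 0.002], [1.0, -0.006, -0.001], [-0.0, 0.002, -1.0]]
ft_force: [-0.0, -0.8, -0.2]
grip_width: 0.0855
```

Run:
```python
from h import *
np.set_printoptions(precision=4,suppress=True)
o=env.observe(); cp,im=snap("wrist","w3"); print(o["position"],o["time_s"])
for z in(0,.05,.1): print(proj(cp,[.4307,.157,z],True))
```

```text
[0.4355 0.1529 0.1275] 1.45
(np.float64(249.4153438490271), np.float64(186.26248358270263))
(np.float64(248.34908380866926), np.float64(204.9713658929871))
(np.float64(246.744193483042), np.float64(233.665279537292))
```

View pics/w3.png

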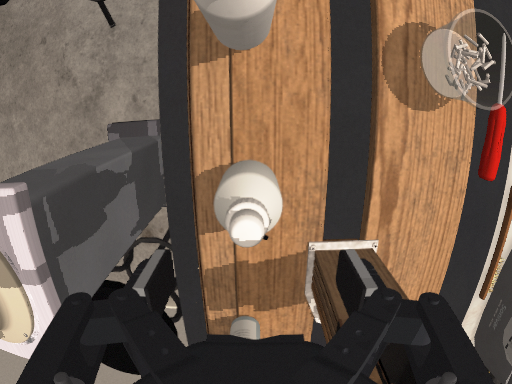

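Bottle body is centred near (248,203) with the cap near (249,230), within 2 mm of my estimate. I'll centre over it, then descend.

Call:
carry_out --rows '[{"tx": 0.4,"ty": -0.48,"tz": 0,"yaw": 0},{"tx": 0,"ty": 0,"tz": 0,"yaw": 0},{"tx": 0,"ty": 0,"tz": 0,"yaw": 0}]'

```text
time_s: 1.8
position: [0.4322, 0.1569, 0.1302]
tool_rot: [[0.007, 1.0, 0.007], [1.0, -0.007, -0.0], [-0.0, 0.007, -1.0]]
ft_force: [0.5, -0.4, -0.4]
grip_width: 0.0854
```

Call:
carry_out --rows '[{"tx": 0,"ty": -0.1,"tz": 2.5,"yaw": 0},{"tx": 0,"ty": 0,"tz": 2.5,"yaw": 0},{"tx": 0,"ty": 0,"tz": 2,"yaw": 0},{"tx": 0,"ty": 0,"tz": 0.5,"yaw": 0},{"tx": 0,"ty": 0,"tz": 0,"yaw": 0},{"tx": 0,"ty": 0,"tz": 0,"yaw": 0}]'

```text
time_s: 2.4
position: [0.4352, 0.1575, 0.0576]
tool_rot: [[0.006, 1.0, 0.019], [1.0, -0.006, 0.001], [0.001, 0.019, -1.0]]
ft_force: [-0.2, 0.0, 0.1]
grip_width: 0.0855
```

Call:
carry_out --rows '[{"tx": 0,"ty": -0.4,"tz": 0.6,"yaw": 0},{"tx": 0,"ty": 0,"tz": 0.6,"yaw": 0},{"tx": 0,"ty": 0,"tz": 0,"yaw": 0}]'

```text
time_s: 2.7
position: [0.4321, 0.1577, 0.0466]
tool_rot: [[0.005, 1.0, 0.023], [1.0, -0.005, 0.001], [0.001, 0.023, -1.0]]
ft_force: [-0.2, -0.8, 1.0]
grip_width: 0.0859
```

Call:
carry_out --rows '[{"tx": 0,"ty": -0.05,"tz": 0.12,"yaw": 0},{"tx": 0,"ty": 0,"tz": 0,"yaw": 0},{"tx": 0,"ty": 0,"tz": 0,"yaw": 0},{"tx": 0,"ty": 0,"tz": 0,"yaw": 0},{"tx": 0,"ty": 0,"tz": 0,"yaw": 0},{"tx": 0,"ty": 0,"tz": 0,"yaw": 0},{"tx": 0,"ty": 0,"tz": 0,"yaw": 0},{"tx": 0,"ty": 0,"tz": 0,"yaw": 0}]' --jaw 1 --squeeze 30

```text
time_s: 3.5
position: [0.4314, 0.1577, 0.0458]
tool_rot: [[0.005, 1.0, 0.023], [1.0, -0.005, 0.001], [0.001, 0.023, -1.0]]
ft_force: [-0.8, -0.1, -0.5]
grip_width: 0.0514
```

Call:
carry_out --rows '[{"tx": 0,"ty": 0,"tz": -0.5,"yaw": 0},{"tx": 0,"ty": 0,"tz": -1.5,"yaw": 0},{"tx": 0,"ty": 0,"tz": -2.5,"yaw": 0},{"tx": 0,"ty": 0,"tz": -2.5,"yaw": 0},{"tx": 0,"ty": 0,"tz": -2.5,"yaw": 0},{"tx": 0,"ty": 0,"tz": -2.5,"yaw": 0},{"tx": 0,"ty": 0,"tz": -2.5,"yaw": 0},{"tx": 0,"ty": 0,"tz": -2.5,"yaw": 0},{"tx": 0,"ty": 0,"tz": -2,"yaw": 0},{"tx": 0,"ty": 0,"tz": -0.5,"yaw": 0},{"tx": 0,"ty": 0,"tz": 0,"yaw": 0}]'

```text
time_s: 4.6
position: [0.4251, 0.1572, 0.2503]
tool_rot: [[0.005, 1.0, 0.021], [1.0, -0.005, 0.001], [0.001, 0.021, -1.0]]
ft_force: [0.3, 0.6, -2.4]
grip_width: 0.0516
```

Call:
carry_out --rows '[{"tx": -2,"ty": 0.05,"tz": -0.2,"yaw": 0},{"tx": -3.3,"ty": 0.05,"tz": 0,"yaw": 0},{"tx": -3.5,"ty": 0.05,"tz": 0,"yaw": 0},{"tx": -3.5,"ty": 0.05,"tz": 0,"yaw": 0},{"tx": -3.5,"ty": 0.05,"tz": 0,"yaw": 0},{"tx": -3.5,"ty": 0.05,"tz": 0,"yaw": 0},{"tx": -3.5,"ty": 0.05,"tz": 0,"yaw": 0},{"tx": -3.5,"ty": 0.05,"tz": 0,"yaw": 0},{"tx": -3.5,"ty": 0.05,"tz": 0,"yaw": 0},{"tx": -3,"ty": 0.05,"tz": 0,"yaw": 0},{"tx": -2,"ty": 0,"tz": 0,"yaw": 0},{"tx": 0,"ty": 0,"tz": 0,"yaw": 0}]'

```text
time_s: 5.8
position: [0.4231, -0.2028, 0.2359]
tool_rot: [[0.004, 1.0, -0.002], [1.0, -0.004, 0.012], [0.012, -0.002, -1.0]]
ft_force: [0.4, -0.4, -1.9]
grip_width: 0.0513
```

Call:
carry_out --rows '[{"tx": -0.8,"ty": 0.45,"tz": 1.5,"yaw": 0},{"tx": -0.8,"ty": 0.4,"tz": 2.5,"yaw": 0},{"tx": 0,"ty": 0,"tz": 2.5,"yaw": 0},{"tx": 0,"ty": 0,"tz": 2.5,"yaw": 0},{"tx": 0,"ty": 0,"tz": 1,"yaw": 0},{"tx": 0,"ty": 0,"tz": 0,"yaw": 0},{"tx": 0,"ty": 0,"tz": 0,"yaw": 0}]'

```text
time_s: 6.5
position: [0.4293, -0.212, 0.1269]
tool_rot: [[0.003, 1.0, -0.01], [1.0, -0.003, 0.02], [0.02, -0.01, -1.0]]
ft_force: [0.9, -0.2, -1.6]
grip_width: 0.0518
```

Run:
```python
from h import *
np.set_printoptions(precision=4,suppress=True)
import pickle
o=env.observe(); cp,im=snap("wrist","w4"); print(o["position"],o["tool_rot"][:,2],o["time_s"])
pickle.dump(cp,open("cpw4.pkl","wb"))
cp2,im2=snap("scene","s4"); pickle.dump(cp2,open("cps4.pkl","wb"))
a=cv2.resize(im[60:360,60:460],None,fx=1.5,fy=1.5,interpolation=cv2.INTER_CUBIC)
b=cv2.resize(im2[170:330,260:420],(600,600))[:,:200*1] if 0 else None
cv2.imwrite("pics/c4.png",a[:,:,::-1])
```

```text
[ 0.4293 -0.212   0.1269] [-0.0096  0.0198 -0.9998] 6.5
```

View pics/c4.png

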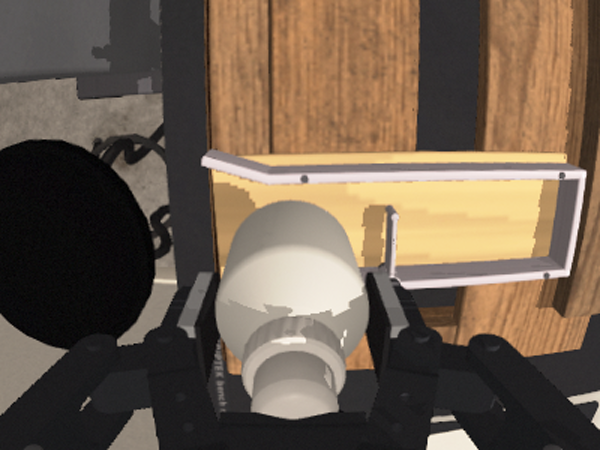

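Run:
```python
from h import *
import pickle
np.set_printoptions(precision=4,suppress=True)
cp=pickle.load(open("cpw4.pkl","rb"))
for n,x,y in[("pin",391,280),("+y outer a",305,170),("+y out b",560,164),("+y inner a",300,186),("+y in b",550,180),("end+y",585,169),("end-y",573,276),("-y outer a",405,287),("-y outer b",560,278),("-y inner a",400,268+5),("-y in b",548,264)]:
    print(n,plane(cp,60+x/1.5,60+y/1.5,.030,True))
# bottle silhouette
im=cv2.imread("pics/w4.png"); hsv=cv2.cvtColor(im,cv2.COLOR_BGR2HSV)
m=((hsv[...,1]<60)&(hsv[...,2]>90)).astype(np.uint8)[185:255,195:312]
c=max(cv2.findContours(m,0,1)[0],key=cv2.contourArea).reshape(-1,2)+[195,185]
print("obs min",c.min(0),"at row 235",c[c[:,1]==235][:,0])
zt=np.array([-.0096,.0198,-.9998]); T=np.array([.4293,-.212,.1269])
for off in(0,-.002,.002):
    P=[]
    for h in np.linspace(0,.05,8):
        for t in np.linspace(0,6.28,60):
            P.append(proj(cp,T+zt*(.0458-h)+np.array([.026*np.cos(t),off+.026*np.sin(t),0]),True))
    P=np.array(P); print(off,P.min(0),P.max(0))
```

```text
pin [ 0.4857 -0.2516  0.03  ]
+y outer a [ 0.4349 -0.1866  0.03  ]
+y out b [ 0.5873 -0.1803  0.03  ]
+y inner a [ 0.4323 -0.1953  0.03  ]
+y in b [ 0.5813 -0.1902  0.03  ]
end+y [ 0.6074 -0.1827  0.03  ]
end-y [ 0.6144 -0.255   0.03  ]
-y outer a [ 0.4947 -0.2565  0.03  ]
-y outer b [ 0.6035 -0.2558  0.03  ]
-y inner a [ 0.4907 -0.2472  0.03  ]
-y in b [ 0.591  -0.2451  0.03  ]
obs min [205 194] at row 235 [211 297]
0 [203.5513 188.8544] [306.7459 308.1759]
-0.002 [203.8519 191.9282] [306.4561 310.9727]
0.002 [203.2518 185.7628] [307.0343 305.3365]
```

Call:
carry_out --rows '[{"tx": -0.5,"ty": 0.1,"tz": 0,"yaw": 0},{"tx": -0.4,"ty": 0.1,"tz": 1,"yaw": 0},{"tx": 0,"ty": 0,"tz": 1.5,"yaw": 0},{"tx": 0,"ty": 0,"tz": 1.5,"yaw": 0},{"tx": 0,"ty": 0,"tz": 1,"yaw": 0},{"tx": 0,"ty": 0,"tz": 0.5,"yaw": 0},{"tx": 0,"ty": 0,"tz": 0,"yaw": 0},{"tx": 0,"ty": 0,"tz": 0,"yaw": 0}]'

```text
time_s: 7.4
position: [0.4328, -0.2235, 0.0709]
tool_rot: [[0.004, 1.0, -0.003], [1.0, -0.004, 0.014], [0.014, -0.004, -1.0]]
ft_force: [-0.2, -0.4, -1.2]
grip_width: 0.0509
```

Call:
carry_out --rows '[{"tx": 0.3,"ty": -0.2,"tz": 0.5,"yaw": 0},{"tx": 0,"ty": 0,"tz": 0.5,"yaw": 0},{"tx": 0,"ty": 0,"tz": 0.4,"yaw": 0},{"tx": 0,"ty": 0,"tz": 0,"yaw": 0},{"tx": 0,"ty": 0,"tz": 0,"yaw": 0}]'

```text
time_s: 7.9
position: [0.4311, -0.2203, 0.0569]
tool_rot: [[0.003, 1.0, -0.002], [1.0, -0.003, 0.013], [0.013, -0.002, -1.0]]
ft_force: [0.3, -0.5, -1.6]
grip_width: 0.0515
```

Call:
carry_out --rows '[{"tx": 0,"ty": 0,"tz": 0.2,"yaw": 0},{"tx": 0,"ty": 0,"tz": 0.2,"yaw": 0},{"tx": 0,"ty": 0,"tz": 0.1,"yaw": 0},{"tx": 0,"ty": 0,"tz": 0,"yaw": 0},{"tx": 0,"ty": 0,"tz": 0,"yaw": 0}]'

```text
time_s: 8.4
position: [0.4312, -0.2204, 0.0521]
tool_rot: [[0.003, 1.0, -0.001], [1.0, -0.003, 0.012], [0.012, -0.001, -1.0]]
ft_force: [-1.0, -0.3, -0.9]
grip_width: 0.0516
```

Call:
carry_out --rows '[{"tx": 0,"ty": 0,"tz": 0.1,"yaw": 0},{"tx": 0,"ty": 0,"tz": 0,"yaw": 0},{"tx": 0,"ty": 0,"tz": 0,"yaw": 0}]'

```text
time_s: 8.7
position: [0.4313, -0.2205, 0.0522]
tool_rot: [[0.003, 1.0, -0.0], [1.0, -0.003, 0.011], [0.011, -0.0, -1.0]]
ft_force: [-0.1, -1.0, -0.8]
grip_width: 0.0515
```

Call:
carry_out --rows '[{"tx": 0,"ty": 0,"tz": 0,"yaw": 0},{"tx": 0,"ty": 0,"tz": 0,"yaw": 0},{"tx": 0,"ty": 0,"tz": 0,"yaw": 0},{"tx": 0,"ty": 0,"tz": 0,"yaw": 0}]' --jaw -0.45

```text
time_s: 9.1
position: [0.4316, -0.2207, 0.052]
tool_rot: [[0.003, 1.0, 0.0], [1.0, -0.003, 0.011], [0.011, 0.0, -1.0]]
ft_force: [0.5, 0.4, -1.4]
grip_width: 0.0618
```

Call:
carry_out --rows '[{"tx": 0,"ty": 0,"tz": 0,"yaw": 0},{"tx": 0,"ty": 0,"tz": 0,"yaw": 0},{"tx": 0,"ty": 0,"tz": 0,"yaw": 0},{"tx": 0,"ty": 0,"tz": 0,"yaw": 0},{"tx": 0,"ty": 0,"tz": 0,"yaw": 0}]' --jaw 1 --squeeze 20

```text
time_s: 9.6
position: [0.4315, -0.2207, 0.0521]
tool_rot: [[0.003, 1.0, 0.0], [1.0, -0.003, 0.011], [0.011, 0.0, -1.0]]
ft_force: [-0.5, 0.2, -0.3]
grip_width: 0.0516
```

Run:
```python
from h import *
import pickle
np.set_printoptions(precision=4,suppress=True)
o=env.observe(); cp,im=snap("wrist","w5"); cs,i2=snap("scene","s5"); print(o["position"],o["tool_rot"][:,2],o["time_s"],o["ft_force"],o["grip_width"])
pickle.dump(cp,open("cpw5.pkl","wb"))
a=cv2.resize(im[100:340,100:460],(600,400),interpolation=cv2.INTER_CUBIC)
b=cv2.resize(i2[200:320,285:385],(200,240),interpolation=cv2.INTER_CUBIC)
c=np.zeros((400,800,3),np.uint8); c[:,:600]=a; c[:240,600:]=b
cv2.imwrite("pics/c5.png",c[:,:,::-1])
```

```text
[ 0.4315 -0.2207  0.0521] [ 0.0002  0.0108 -0.9999] 9.6 [-0.4624  0.211  -0.2899] 0.05161398884605661
```

View pics/c5.png

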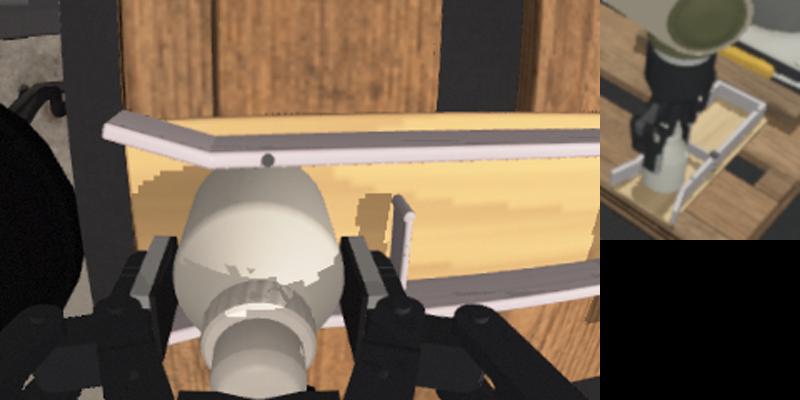

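Run:
```python
from h import *
import pickle
np.set_printoptions(precision=4,suppress=True)
cp=pickle.load(open("cpw5.pkl","rb"))
im=cv2.imread("pics/w5.png"); hsv=cv2.cvtColor(im,cv2.COLOR_BGR2HSV)
I=[];O=[]
for u in range(275,460,8):
    col=hsv[170:210,u]; w=np.nonzero((col[:,1]<45)&(col[:,2]>185))[0]
    if len(w): O.append(plane(cp,u,170+w[0]-.5,.03,True)[:2]); I.append(plane(cp,u,170+w[-1]+.5,.03,True)[:2])
for P in(I,O):
    P=np.array(P); f=np.polyfit(P[:,0],P[:,1],1); print(len(P),"slope deg",np.degrees(np.arctan(f[0])),"y@.431,.5,.571",np.polyval(f,[.431,.5,.571]),np.abs(np.polyval(f,P[:,0])-P[:,1]).max())
for x,y in[(400,315),(500,303),(598,291)]: print("-y out",plane(cp,100+x*.6,100+y*.6,.03,True))
# predicted body shoulder/foot top row
T=np.array([.4315,-.2207,.006])
for off in(0,-.002,-.004):
  print(off,[min(proj(cp,T+[.026*np.cos(t),off+.026*np.sin(t),z],True)[1] for t in np.linspace(0,6.28,90)) for z in(0,.003,.03)])
```

```text
24 slope deg 1.5339467643902862 y@.431,.5,.571 [-0.1933 -0.1914 -0.1895] 0.00039407772726940404
24 slope deg 1.637217176735686 y@.431,.5,.571 [-0.1882 -0.1863 -0.1842] 0.0003029948749886102
-y out [ 0.4865 -0.2546  0.03  ]
-y out [ 0.5302 -0.2528  0.03  ]
-y out [ 0.5835 -0.2532  0.03  ]
0 [np.float64(189.60795973453673), np.float64(190.97007876517037), np.float64(205.46098310269332)]
-0.002 [np.float64(192.6686964980883), np.float64(194.07445720701946), np.float64(209.0119956794327)]
-0.004 [np.float64(195.7104947706941), np.float64(197.15902418783102), np.float64(212.53244343575204)]
```

Bottle stands in the mouth, centred within about 1 mm by estimate. The flap is shut at (400,230) in the crop, and the lane is yawed about +1.6°. Starting the slide.

Call:
carry_out --rows '[{"tx": 0.02,"ty": 0.5,"tz": 0.02,"yaw": 0},{"tx": 0.03,"ty": 0.8,"tz": 0.02,"yaw": 0},{"tx": 0.03,"ty": 0.8,"tz": 0,"yaw": 0},{"tx": 0.03,"ty": 0.8,"tz": 0,"yaw": 0},{"tx": 0.03,"ty": 0.8,"tz": 0,"yaw": 0},{"tx": 0,"ty": 0,"tz": 0,"yaw": 0}]'

```text
time_s: 10.3
position: [0.4703, -0.2193, 0.0521]
tool_rot: [[0.003, 1.0, -0.002], [1.0, -0.003, 0.011], [0.011, -0.002, -1.0]]
ft_force: [0.6, 0.4, 0.6]
grip_width: 0.0515
```

Call:
carry_out --rows '[{"tx": 0.02,"ty": 0.8,"tz": 0.01,"yaw": 0},{"tx": 0.03,"ty": 1,"tz": 0,"yaw": 0},{"tx": 0.03,"ty": 1,"tz": 0,"yaw": 0},{"tx": 0.03,"ty": 1,"tz": 0,"yaw": 0},{"tx": 0.03,"ty": 1,"tz": 0,"yaw": 0},{"tx": 0.03,"ty": 1,"tz": 0,"yaw": 0},{"tx": 0.03,"ty": 1,"tz": 0,"yaw": 0},{"tx": 0,"ty": 0,"tz": 0,"yaw": 0}]'

```text
time_s: 11.1
position: [0.5394, -0.217, 0.0522]
tool_rot: [[0.002, 1.0, -0.008], [1.0, -0.002, 0.011], [0.011, -0.008, -1.0]]
ft_force: [2.2, 0.7, 0.2]
grip_width: 0.0516
```

Call:
carry_out --rows '[{"tx": 0,"ty": 0.8,"tz": 0,"yaw": 0},{"tx": 0.01,"ty": 0.8,"tz": 0,"yaw": 0},{"tx": 0.01,"ty": 0.7,"tz": 0,"yaw": 0},{"tx": 0,"ty": 0.4,"tz": 0,"yaw": 0},{"tx": 0,"ty": 0.2,"tz": 0,"yaw": 0},{"tx": 0,"ty": 0,"tz": 0,"yaw": 0},{"tx": 0,"ty": 0,"tz": 0,"yaw": 0}]'

```text
time_s: 11.8
position: [0.5693, -0.2167, 0.0523]
tool_rot: [[0.002, 1.0, -0.01], [1.0, -0.002, 0.012], [0.012, -0.01, -1.0]]
ft_force: [-2.4, 0.2, 4.9]
grip_width: 0.0517
```

Run:
```python
from h import *
import pickle
np.set_printoptions(precision=4,suppress=True)
o=env.observe(); cp,im=snap("wrist","w6"); cs,i2=snap("scene","s6"); print(o["position"],o["tool_rot"][:,2],o["time_s"],o["ft_force"],o["grip_width"])
pickle.dump(cp,open("cpw6.pkl","wb"))
a=cv2.resize(im[100:340,60:420],(600,400),interpolation=cv2.INTER_CUBIC)
b=cv2.resize(i2[200:320,285:385],(200,240),interpolation=cv2.INTER_CUBIC)
c=np.zeros((400,800,3),np.uint8); c[:,:600]=a; c[:240,600:]=b
cv2.imwrite("pics/c6.png",c[:,:,::-1])
```

```text
[ 0.5693 -0.2167  0.0523] [-0.0102  0.0117 -0.9999] 11.8 [-2.3783  0.1598  4.8974] 0.051660673709328336
```

View pics/c6.png

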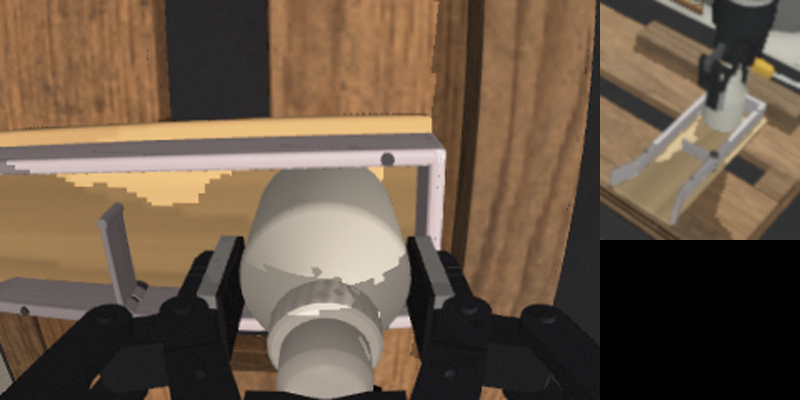

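Run:
```python
from h import *
import pickle
np.set_printoptions(precision=4,suppress=True)
for f,u0,tip,base in[("cpw5.pkl",100,(402,205),(400,292)),("cpw6.pkl",60,(116,207),(130,307))]:
    cp=pickle.load(open(f,"rb"))
    t,b=[plane(cp,u0+x*.6,100+y*.6,.029,True) for x,y in(tip,base)]
    d=t-b; print(t,b,"deg from +y:",np.degrees(np.arctan2(d[0],d[1])),np.hypot(*d[:2]))
for x,y in[(443,150),(417,170)]: print(plane(cp,60+x*.6,100+y*.6,.03,True))
```

```text
[ 0.4818 -0.2083  0.029 ] [ 0.4853 -0.2444  0.029 ] deg from +y: -5.625134008088944 0.0363302788924616
[ 0.4927 -0.2059  0.029 ] [ 0.4906 -0.2499  0.029 ] deg from +y: 2.6737698358144932 0.04397016203256589
[ 0.6081 -0.1839  0.03  ]
[ 0.5997 -0.1908  0.03  ]
```

The bottle is in the closed end with a visible gap to the stop at (400,170), and the flap looks shut at (122,255). I'll relieve the press and release.

Call:
carry_out --rows '[{"tx": 0,"ty": 0,"tz": -0.04,"yaw": 0},{"tx": 0,"ty": 0,"tz": 0,"yaw": 0}]'

```text
time_s: 12.1
position: [0.5693, -0.2167, 0.0523]
tool_rot: [[0.002, 1.0, -0.01], [1.0, -0.002, 0.012], [0.012, -0.01, -1.0]]
ft_force: [-2.4, 0.6, 3.6]
grip_width: 0.0518
```

Call:
carry_out --rows '[{"tx": 0,"ty": 0,"tz": 0,"yaw": 0},{"tx": 0,"ty": 0,"tz": 0,"yaw": 0},{"tx": 0,"ty": 0,"tz": 0,"yaw": 0},{"tx": 0,"ty": 0,"tz": 0,"yaw": 0},{"tx": 0,"ty": 0,"tz": 0,"yaw": 0},{"tx": 0,"ty": 0,"tz": 0,"yaw": 0}]' --jaw -0.7

```text
time_s: 12.7
position: [0.5695, -0.2165, 0.0515]
tool_rot: [[0.002, 1.0, -0.01], [1.0, -0.002, 0.013], [0.013, -0.01, -1.0]]
ft_force: [-0.6, -0.6, 0.1]
grip_width: 0.0725
```

Call:
carry_out --rows '[{"tx": 0,"ty": 0,"tz": -0.5,"yaw": 0},{"tx": 0,"ty": 0,"tz": -1,"yaw": 0},{"tx": 0,"ty": 0,"tz": -1.5,"yaw": 0},{"tx": 0,"ty": 0,"tz": -2,"yaw": 0},{"tx": 0,"ty": 0,"tz": -2.5,"yaw": 0},{"tx": 0,"ty": 0,"tz": -2.5,"yaw": 0},{"tx": 0,"ty": 0,"tz": -2.5,"yaw": 0},{"tx": 0,"ty": 0,"tz": -2.5,"yaw": 0},{"tx": 0,"ty": 0,"tz": -2.5,"yaw": 0},{"tx": 0,"ty": 0,"tz": -1,"yaw": 0},{"tx": 0,"ty": 0,"tz": 0,"yaw": 0}]'

```text
time_s: 13.8
position: [0.5708, -0.2185, 0.2515]
tool_rot: [[0.002, 1.0, -0.005], [1.0, -0.002, 0.01], [0.01, -0.005, -1.0]]
ft_force: [0.1, 0.2, -0.7]
grip_width: 0.0723
```

Run:
```python
from h import *
import pickle
np.set_printoptions(precision=4,suppress=True)
o=env.observe(); cp,im=snap("wrist","w7"); cs,i2=snap("scene","s7"); print(o["position"],o["tool_rot"][:,2],o["time_s"],o["ft_force"])
pickle.dump(cp,open("cpw7.pkl","wb"))
a=cv2.resize(im[60:300,120:360],(480,480),interpolation=cv2.INTER_CUBIC)
b=cv2.resize(i2[150:310,160:400],(320,213),interpolation=cv2.INTER_CUBIC)
b2=cv2.resize(i2[225:305,290:390],(320,256),interpolation=cv2.INTER_CUBIC)
c=np.zeros((480,800,3),np.uint8); c[:,:480]=a; c[:213,480:]=b; c[220:476,480:]=b2
cv2.imwrite("pics/c7.png",c[:,:,::-1])
```

```text
[ 0.5708 -0.2185  0.2515] [-0.005   0.0099 -0.9999] 13.8 [ 0.053   0.1795 -0.7174]
```

View pics/c7.png

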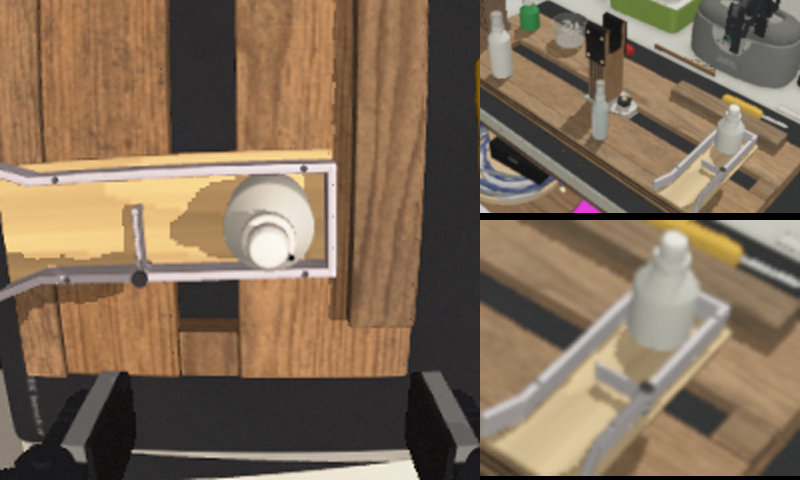

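The bottle stands upright past the shut flap at (138,240) and is clear of the end stop. The other bottles and the tub look unmoved. Handing in.

```bash
python3 -c "
from rig import env
print(env.close_job())"
```

```text
the job is handed in; nothing more can be done
None
```

The short frosted bottle is standing upright and free in the closed end of the lane, with the flap shut behind it. I handed the job in at about 14 s.

I gripped it about 54 mm above its foot and stood it in the lane mouth. I let go and re-gripped it there so it stood square. Then I slid it about 138 mm along the floor, through the flap, to roughly 83 mm past the gate. I released it and raised the gripper clear.

**Last checks:**
- **Final pictures:** the flap is straight across the lane. The bottle is upright, with a visible gap to the end stop and clear of the flap's swing. The tall and slim bottles and the tub of screws look unmoved.
- **Forces:** the readings after each move stayed under about 6 N.
- **Flap angle:** the two rough readings from close wrist views disagreed, about -6° before the slide and +3° after it, where fully shut is about -1.6°. I put this down to reading pixels off the leaf's edge. I judged it shut from the final pictures, not from those readings.
- **Tool tilt:** the tool drifted up to about 1.3° off vertical during the moves, and I did not correct it.
- **Refused call:** one move call was refused because it contained an empty row. The arm did not move.

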